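Swing out the stand's swivel hook and hang the portion pail

TASK

The swivel hook of the tool stand is parked over the folded cartons, where nothing can hang. With the fingertips, push it round counter-clockwise (seen from above), clear of the cartons, until it meets its stop, and press it home there with a steady push of about 1 kg (10 N) for half a second; never grip it or load it with more than 1.5 kg (15 N). Then pick up the small steel pail by its black grip tab, hang it by its wire bail on the hook, keeping it upright and leaving the hook turned out there, and let go; leave the other things on the bench where they are.

Things in the scene. Friction and masses are not known exactly. Their poses are not given: they have to be found in the camera images.
- stand: Fixed steel tool stand. Origin: on the bench top, on the axis of its upright round post (18 mm diameter); z is up. Base plate 250 x 130 x 10 mm, from x = -80 to 170 mm of its frame. A magazine of folded cardboard cartons, up to 101 mm high, covers x = 62 to 164, y = -59 to 59 mm of its frame.
- swivel (a point): Fixed point on the post's vertical axis, about which the hook turns, 145 mm above the bench, axes as the stand's. The hook's solid stop, a lug on a clamped collar under its hub, is set differently each time: with the hook against it the arm points along the stand's +y, give or take 0.25 rad (15 degrees), so the stop must be felt: there, further pushing only raises the force.
- hook_seat (a point): Top of the hook's arm, 65 mm out from the axis, 149 mm above the bench; x points outward along the arm, z up. The arm is a level steel bar of 8 mm diameter, from a 28 mm hub (top at 155 mm) to 94 mm out, where its end turns up to 161 mm height. It starts above the cartons, 1.2 to 2.0 rad clockwise of its stop; it turns at about 0.1 N m (1.6 N at 65 mm) and stays where left.
- pail_mid (a point): Small round steel pail standing upright on the bench, 64 mm diameter, cup 50 mm high, 150 mm high over all, about 0.18 kg (varies 0.7 to 1.4 times). This point: on its axis, half-way up (75 mm). On top a black grip tab, 8 mm thick (pail's x), 24 mm wide (y), 110 to 150 mm above the underside. The wire bail lies in the pail's y-z plane: a bar passes through it along x, either way.
- pail_eye (a point): Underside of the top of the pail's wire bail, 107 mm above the pail's underside, same axes as pail_mid: it rests on top of the hook's arm when hung. The bail is of 6 mm wire, rising to a point in the middle; the clear opening under it is 20 mm wide (y) from 74 to 100 mm height, wider below, down to the cup's rim at 50 mm.
- tape: Bystander: roll of packing tape lying flat, 90 mm diameter, 48 mm high; origin at the centre of its underside.
- jar: Bystander: closed glass jar, 64 mm diameter, 90 mm high; origin at the centre of its underside.
- carton: Bystander: filled upright carton, 60 x 90 x 110 mm (x, y, z); origin at the centre of its underside.
Not all that is in view belongs to the job. Of the things that look like the part that bears pail_mid, the largest one is meant.

How it is judged:
By the outcome, as a careful person would: the job done as asked, in the order asked, and still so for the second after the job is handed in, with the robot touching nothing.
It also fails if it takes over 72 s, if anything falls off the work surface, if the arm or the gripper's body presses on something with over 40 N, if the wrist force passes 120 N, or if a joint passes its speed limit or range.

ROBOT

A 6-joint arm with a two-finger parallel gripper is mounted at the origin on the work surface. World frame = base frame: x ahead of the robot, y to its left, z up, the work surface at z = 0. Lengths are in m, angles in degrees, forces in N, time in s.
With the tool pointing down it reaches from about 0.35 to 0.8 m from the base axis. Payload 7.3 kg.
Tool frame: the origin (TCP) lies between the finger pads; the fingertips stand 14 mm ahead of it and the grasp point (between the pads) lies 5 mm behind it; z points along the fingers, y is the direction in which the jaws open and shut (so a half turn about z gives the same grasp; the last joint's range is limited). The gripper opens to 85 mm and grips with 20 to 120 N. Pads are 22 mm wide; open, the fingers measure 114 mm over their backs; the gripper's body (76 mm by 85 mm) begins 54 mm behind the grasp point. The pads swing forward as they close: fully open they stand 13 mm farther back than shut.
Start: joints at [55.176, 19.595, 87.324, -0, 73.075, -8.365], TCP at [0.234, 0.47, 0.245] pointing down, gripper open.
Joint ranges: [-145.02, 145.02], [-44.19, 115.74], [2.07, 154.8], [-57.11, 237.11], [16.16, 152.29], [-177.93, 177.93]. Speed limits (degrees/s): [147.25, 147.25, 180, 180, 180, 180].

INTERFACE

Orientations are given as [roll, pitch, yaw] about the fixed x, y, z axes, in that order (R = Rz(yaw) Ry(pitch) Rx(roll)).
In Python, from bench import status, capture, ticket gives the robot as it stands.
- The arm moves only by the shell command python3 -m pendant 'ROWS' [OPENING]. ROWS is a JSON object of lists of equal length, an entry for each row: "xyz": the shift along the tool's x, y, z normalised to -1 to 1, where 1 is 0.15 m, a list of three; "delta_rot": the turn, a rotation vector about the tool's x, y, z normalised to -1 to 1, where 1 is 45 degrees, a list of three. A call has 1 to 12 rows; each row is the pose to reach, as a shift and turn from the pose commanded when the call began, along the tool's axes at that moment; what a row does not reach only later rows make up. A row lasts 1/12 s, in which the tool goes at most 41.7 mm and 7.16 degrees, less where a joint would pass 70% of its speed; a pose out of reach is approached as far as the arm can. A call with a number of a shift or a turn outside -1 to 1 is refused whole. A call with a gripper value outside its range is refused whole. OPENING is the closure in counts, from 0 (fully open) to 255 (shut), set as the call begins (- or left out, the last holds). The fingers move at their own pace and stop on an object; the grip force is fixed at half the most. Time passes only in rows, so rows that repeat a pose let the fingers close. It gives the time, the measured TCP pose, the force and the opening at its end, in the units of the state.
- status.sense(): the state, without advancing time (a new reading comes with each control period).
- capture(name): name is "scene" or "top" or "wrist"; returns a dict with "image" (480x640x3 uint8, red, green, blue), "vertical_fov" (degrees; the focal length in pixels is half the picture's height over the tangent of half this angle, whatever the lens; pixels are square), "cx", "cy" (the principal point, pixels), "R" (3x3) and "t" (3): a world point X has camera coordinates R X + t; the wrist camera has in their place "hand_eye" (4x4, takes a point from camera to tool coordinates, whose origin is the TCP and whose axes are the flange's). Camera axes: x right, y down, z forward; pixel columns grow to the right and rows downward; lengths in m; the calibration is good to about 2 mm. A picture is of the moment at which its call begins: read the wrist's pose just before it. There is no depth.
- ticket.job_done(): hands the job in, once; it reports no verdict.
The state is a dict: "time_s": time; "joint_positions": joint angles; "qd": joint speeds; "joint_torque": joint torques, N m; "position": TCP position; "tool_rot": TCP orientation; "contact_force": force on the tool from outside, world axes, zero at the start; "moment": the same for the moment, N m; "gripper_width": finger opening in m.
Only numpy, scipy, OpenCV 4.12 (cv2) and the standard library are available. Lean on these libraries where they do the work, as an engineer would, in place of code of your own. Each camera call takes 0.05 s, during which the arm holds its last target.

## Working session

There is one attempt and no reset: what is moved stays moved. The work goes in short steps, Python scripts to look and compute and a shell command to move; the robot and the scene stay as the last step left them, time stands still between calls to the robot, and variables do not carry over. Pictures are saved under pics/ and viewed, and the job is handed in when it is done.

```bash
ls; mkdir -p pics
python3 - <<'E'
from bench import status,capture
import cv2,numpy as np
print(status.sense())
for n in ["scene","top","wrist"]:
    c=capture(n); cv2.imwrite(f"pics/{n}0.png",c["image"][:,:,::-1]); print(n,{k:(np.round(v,4).tolist() if k!="image" else 0) for k,v in c.items()})
E
```

```text
pics
{'time_s': 0.0, 'joint_positions': array([ 5.51753784e+01,  1.96386006e+01,  8.73773925e+01, -1.04593393e-03,
        7.30756194e+01, -8.36415314e+00]), 'qd': array([-0.07810498,  0.03223581,  0.01703791,  0.0534034 , -0.15422212,
        0.00929213]), 'joint_torque': array([-6.13415450e-04, -4.33679223e+01, -2.46011817e+01, -1.27414874e-04,
        7.81578070e-03, -3.95856591e-05]), 'position': array([0.23368356, 0.46969409, 0.24460536]), 'tool_rot': array([-1.79909216e+02, -1.23368115e-02,  1.53539827e+02]), 'contact_force': array([-0.09132183,  0.51317003,  0.3363363 ]), 'moment': array([0.05104274, 0.05002238, 0.06736077]), 'gripper_width': 0.08539956953531704}
scene {'image': 0, 'vertical_fov': 44.6685, 'cx': 318.4043, 'cy': 235.9398, 'R': [[-0.154, 0.988, 0.0076], [0.8393, 0.1349, -0.5266], [-0.5213, -0.0747, -0.8501]], 't': [0.1153, -0.4323, 1.5815]}
top {'image': 0, 'vertical_fov': 51.2601, 'cx': 318.8134, 'cy': 238.4939, 'R': [[-0.0026, -0.9999, -0.0102], [-0.9985, 0.0032, -0.0544], [0.0545, 0.01, -0.9985]], 't': [-0.0326, 0.587, 1.2533]}
wrist {'image': 0, 'vertical_fov': 61.4798, 'cx': 325.7762, 'cy': 243.8883, 'hand_eye': [[0.0002, -0.9603, -0.279, 0.0712], [1.0, 0.0004, -0.0004, -0.0004], [0.0005, -0.279, 0.9603, -0.13], [0.0, 0.0, 0.0, 1.0]]}
```

View pics/scene0.png

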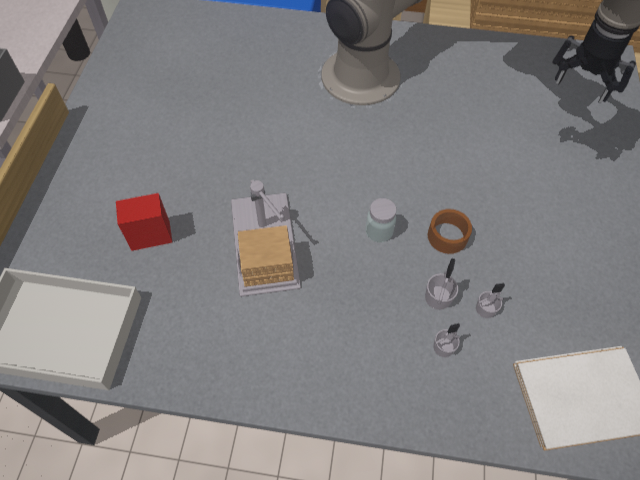

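View pics/top0.png

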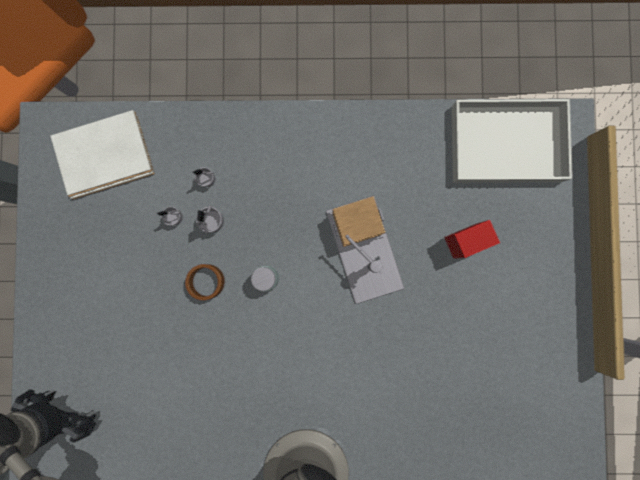

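View pics/wrist0.png

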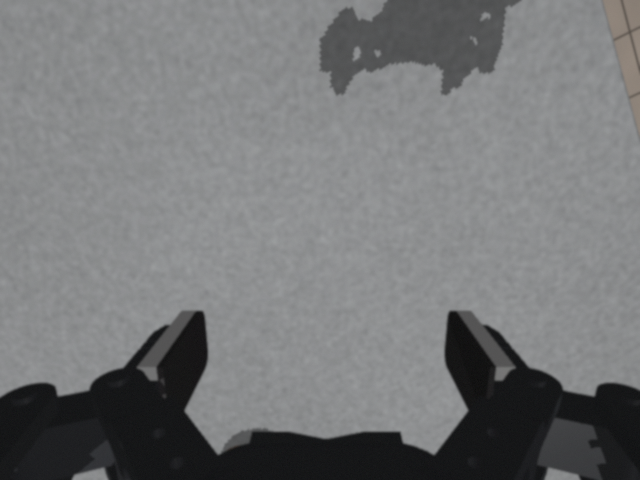

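The scene view has three pail-like candidates: (442,290), the largest, (490,303) and (447,343). In the top view they are at (209,220), (171,216) and (204,177). The stand's post is at scene (257,185) and top (376,266), with the arm lying over the cartons. I'll crop in closer to check.

Run:
```python
import cv2,numpy as np
s=cv2.imread("pics/scene0.png");t=cv2.imread("pics/top0.png")
f=lambda im,x,y,w,h,k:cv2.resize(im[y:y+h,x:x+w],(w*k,h*k),interpolation=cv2.INTER_CUBIC)
cv2.imwrite("pics/c_pail.png",np.hstack([f(s,400,250,130,120,3),f(t,140,150,130,120,3)]))
cv2.imwrite("pics/c_stand.png",np.hstack([f(s,220,170,100,130,4),f(t,310,185,100,130,4)]))
```

```text
(no output)
```

View pics/c_pail.png

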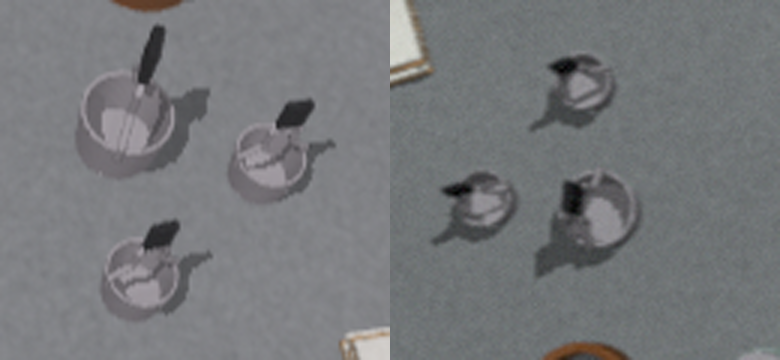

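View pics/c_stand.png

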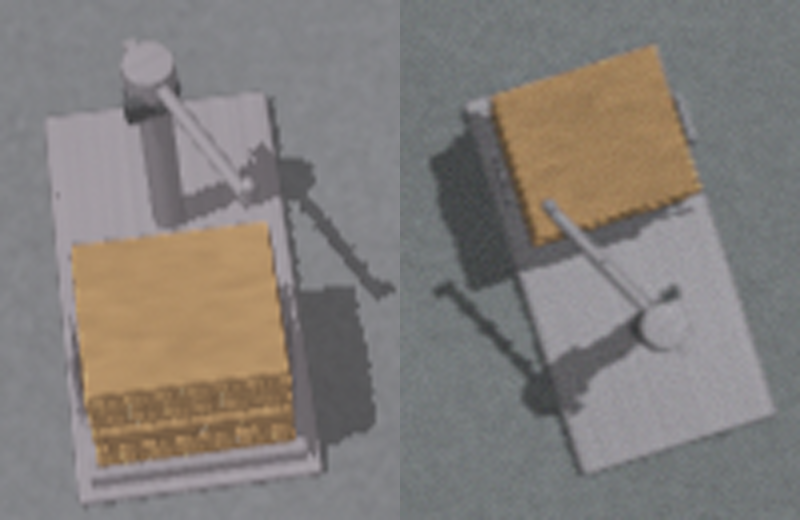

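```bash
cat > h.py <<'E'
import numpy as np,cv2
from bench import status,capture
def K(c):
    f=240/np.tan(np.radians(c["vertical_fov"]/2)); return f
def ray(c,u,v,R=None,t=None):
    R=np.array(c["R"]);t=np.array(c["t"]);f=K(c)
    d=R.T@np.array([(u-c["cx"])/f,(v-c["cy"])/f,1.]);o=-R.T@t
    return o,d/np.linalg.norm(d)
def onz(c,u,v,z):
    o,d=ray(c,u,v);return o+d*(z-o[2])/d[2]
def tri(c1,p1,c2,p2):
    A=np.zeros((3,3));b=np.zeros(3);rs=[ray(c1,*p1),ray(c2,*p2)]
    for o,d in rs:
        P=np.eye(3)-np.outer(d,d);A+=P;b+=P@o
    X=np.linalg.solve(A,b)
    return X,[np.linalg.norm((np.eye(3)-np.outer(d,d))@(X-o)) for o,d in rs]
def proj(c,X):
    p=np.array(c["R"])@X+np.array(c["t"]);f=K(c);return c["cx"]+f*p[0]/p[2],c["cy"]+f*p[1]/p[2]
E
python3 - <<'E'
from h import *
np.set_printoptions(precision=4,suppress=True)
s=capture("scene");t=capture("top")
print("hub",tri(s,(257,185.8),t,(376,266)),onz(s,257,185.8,.155),onz(t,376,266,.155))
print("tip",tri(s,(281.5,216.5),t,(347.5,236)),onz(s,281.5,216.5,.161),onz(t,347.5,236,.161))
for n,p in dict(bl=(356,302.5),br=(403.3,287.7)).items(): print(n,onz(t,*p,.01))
for n,p in dict(bl=(231.8,199.5),br=(287,193.5),fr=(299,287),fl=(240.5,295)).items(): print("s",n,onz(s,*p,.01))
for n,p in dict(a=(333,209.5),b=(374.3,196.5),c=(385.5,231.5),d=(344,246)).items(): print("carton top",n,onz(t,*p,.101))
for nm,c in (("s",s),("t",t)):
    im=cv2.cvtColor(c["image"],cv2.COLOR_RGB2HSV);g=im[:,:,2]
    x,y,w,h=(400,250,80,65) if nm=="s" else (185,195,45,45)
    m=(g[y:y+h,x:x+w]<55).astype(np.uint8)
    n,l,st,ce=cv2.connectedComponentsWithStats(m)
    for i in range(1,n):
        if st[i,4]>20:
            pts=np.argwhere(l==i)[:,::-1].astype(np.float32)+[x,y]
            print(nm,st[i]+[x,y,0,0,0],ce[i]+[x,y],cv2.minAreaRect(pts.astype(np.float32)))
print(onz(s,442,285,.05))
E
```

```text
hub (array([ 0.517 , -0.1642,  0.1554]), [np.float64(9.209769560529345e-07), np.float64(9.209769559651666e-07)]) [ 0.5167 -0.1642  0.155 ] [ 0.517  -0.1642  0.155 ]
tip (array([ 0.5846, -0.1004,  0.1578]), [np.float64(2.615816093093279e-05), np.float64(2.615816093092962e-05)]) [ 0.5866 -0.0998  0.161 ] [ 0.5844 -0.1002  0.161 ]
bl [ 0.4248 -0.1279  0.01  ]
br [ 0.4618 -0.2478  0.01  ]
s bl [ 0.4607 -0.2477  0.01  ]
s br [ 0.4235 -0.1248  0.01  ]
s fr [ 0.6587 -0.0556  0.01  ]
s fl [ 0.6964 -0.1733  0.01  ]
carton top a [ 0.6511 -0.0691  0.101 ]
carton top b [ 0.6817 -0.1672  0.101 ]
carton top c [ 0.5983 -0.193   0.101 ]
carton top d [ 0.5643 -0.0947  0.101 ]
s [446 259   8  19  75] [449.8  267.72] ((449.91180419921875, 267.85296630859375), (4.6081767082214355, 18.675243377685547), 14.03624439239502)
t [198 211   7  11  63] [200.6349 215.8413] ((201.0, 216.0), (10.0, 6.0), 90.0)
[0.6279 0.2365 0.05  ]
```

```bash
cat >> h.py <<'E'
from scipy.spatial.transform import Rotation as Ro
def go(xyz,yaw=None):
    s=status.sense();p=s["position"];r=Ro.from_euler('xyz',s["tool_rot"],degrees=True)
    d=r.inv().apply(np.array(xyz)-p)/0.15
    y=s["tool_rot"][2] if yaw is None else yaw
    rv=(r.inv()*Ro.from_euler('xyz',[180,0,y],degrees=True)).as_rotvec(degrees=True)/45
    print("pos",p.round(4),s["tool_rot"].round(2),"F",s["contact_force"].round(2),"t",round(s["time_s"],2),"w",round(s["gripper_width"],4))
    print("xyz",d.round(3).tolist(),"rot",rv.round(3).tolist())
E
python3 -c "
from h import *
go([.5915,-.148,.2],133.5)"
```

```text
pos [0.2338 0.4699 0.245 ] [-1.7996e+02 -1.0000e-02  1.5354e+02] F [-0.15 -0.13  0.63] t 0.25 w 0.0853
xyz [-3.97, -2.625, 0.301] rot [-0.001, 0.0, 0.445]
```

```bash
R='{"xyz":[[-1,-0.66,0],[-1,-0.66,0],[-1,-0.66,0],[-1,-0.66,0],[-1,-0.66,0]],"delta_rot":[[0,0,0],[0,0,0],[0,0,0],[0,0,0],[0,0,0]]}'; python3 -m pendant '{"xyz":[[-1,-0.66,0],[-1,-0.66,0],[-1,-0.66,0],[-1,-0.66,0],[-1,-0.66,0]],"delta_rot":[[0,0,0],[0,0,0],[0,0,0],[0,0,0],[0,0,0]]}' 255
python3 -m pendant '{"xyz":[[-1,-0.66,0],[-1,-0.66,0],[-1,-0.66,0],[-1,-0.66,0],[-1,-0.66,0]],"delta_rot":[[0,0,0],[0,0,0],[0,0,0],[0,0,0],[0,0,0]]}'
python3 -m pendant '{"xyz":[[-1,-0.66,0],[-1,-0.66,0],[-1,-0.66,0],[-1,-0.66,0],[-1,-0.66,0]],"delta_rot":[[0,0,0],[0,0,0],[0,0,0],[0,0,0],[0,0,0]]}'
python3 -m pendant '{"xyz":[[-0.9,-0.6,0],[-0.9,-0.6,0],[-0.9,-0.6,0],[-0.9,-0.6,0],[-0.9,-0.6,0]],"delta_rot":[[0,0,0.15],[0,0,0.3],[0,0,0.44],[0,0,0.44],[0,0,0.44]]}'
python3 -c "
from h import *
go([.5915,-.148,.139],133.5)"
```

```text
time_s: 0.67
position: [0.3257, 0.3108, 0.2453]
tool_rot: [-179.9, 0.1, 153.4]
contact_force: [0.2, 1.1, -0.6]
gripper_width: 0.0254
time_s: 1.08
position: [0.4164, 0.1551, 0.2454]
tool_rot: [-180.0, 0.1, 153.3]
contact_force: [2.0, 0.4, 0.7]
gripper_width: -0.0001
time_s: 1.5
position: [0.5066, -0.0009, 0.2451]
tool_rot: [-180.0, 0.1, 153.3]
contact_force: [-0.7, 0.1, -0.8]
gripper_width: 0.0001
time_s: 1.92
position: [0.5872, -0.1427, 0.244]
tool_rot: [-179.9, 0.1, 133.5]
contact_force: [-1.6, -0.1, 0.1]
gripper_width: 0.0001
pos [ 0.5872 -0.1427  0.244 ] [-1.7995e+02  1.0000e-01  1.3345e+02] F [-1.56 -0.07  0.11] t 1.92 w 0.0001
xyz [-0.044, -0.003, 0.7] rot [-0.001, 0.002, -0.001]
```

```bash
python3 -m pendant '{"xyz":[[-0.04,0,0.25],[-0.04,0,0.5],[-0.04,0,0.7],[-0.04,0,0.7],[-0.04,0,0.7]],"delta_rot":[[0,0,0],[0,0,0],[0,0,0],[0,0,0],[0,0,0]]}'
python3 - <<'E'
from h import *
go([.5915,-.148,.139],133.5)
cv2.imwrite("pics/w1.png",capture("wrist")["image"][:,:,::-1])
E
```

```text
time_s: 2.33
position: [0.5886, -0.1407, 0.1394]
tool_rot: [-179.9, -0.2, 133.8]
contact_force: [0.3, -0.8, 1.0]
gripper_width: -0.0001
pos [ 0.5886 -0.1407  0.1394] [-179.92   -0.19  133.76] F [ 0.32 -0.75  1.05] t 2.33 w -0.0001
xyz [-0.049, -0.02, 0.002] rot [-0.002, -0.004, 0.006]
```

View pics/w1.png

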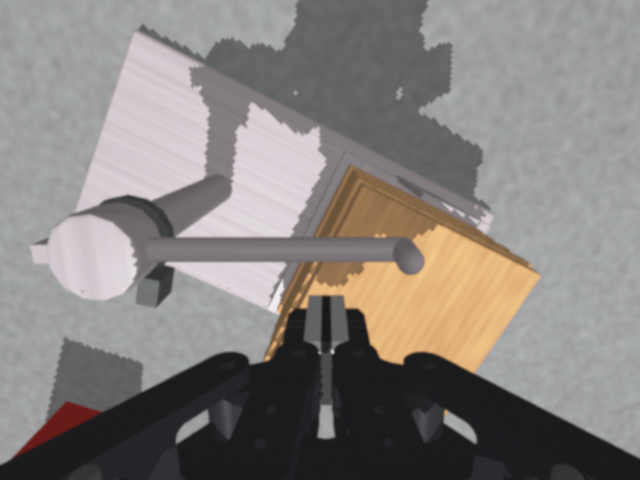

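```bash
python3 -m pendant '{"xyz":[[0.04,-0.01,0],[0.08,-0.01,0],[0.1,-0.01,0],[0.12,-0.01,0],[0.12,-0.01,0]],"delta_rot":[[0,0,0],[0,0,0],[0,0,0],[0,0,0],[0,0,0]]}'
python3 - <<'E'
from h import *
a=np.array([.517,-.164]);s=status.sense();r=s["position"][:2]-a;y=np.radians(s["tool_rot"][2]);tx=np.array([np.cos(y),np.sin(y)]);ty=np.array([np.sin(y),-np.cos(y)])
X,Y=r@tx,r@ty;print(X,Y,s["contact_force"]);d=-X
for f in range(5,61,5):
    q=np.radians(f);print(f,round((Y*np.sin(q)+d*(1-np.cos(q)))/.15,3),round((Y*(np.cos(q)-1)+d*np.sin(q))/.15,3),round(-f/45,3))
E
```

```text
time_s: 2.8
position: [0.5756, -0.1289, 0.1412]
tool_rot: [180.0, 0.0, 133.8]
contact_force: [-0.4, 1.0, -1.2]
gripper_width: -0.0
-0.01517770944621108 0.06663957603810026 [-0.43374888  1.03648213 -1.18852165]
5 0.039 0.007 -0.111
10 0.079 0.011 -0.222
15 0.118 0.011 -0.333
20 0.158 0.008 -0.444
25 0.197 0.001 -0.556
30 0.236 -0.009 -0.667
35 0.273 -0.022 -0.778
40 0.309 -0.039 -0.889
45 0.344 -0.059 -1.0
50 0.376 -0.081 -1.111
55 0.407 -0.107 -1.222
60 0.435 -0.135 -1.333
```

```bash
python3 -m pendant '{"xyz":[[0.039,0.007,0],[0.079,0.011,0],[0.118,0.011,0],[0.158,0.008,0],[0.197,0.001,0],[0.236,-0.009,0],[0.236,-0.009,0]],"delta_rot":[[0,0,-0.111],[0,0,-0.222],[0,0,-0.333],[0,0,-0.444],[0,0,-0.556],[0,0,-0.667],[0,0,-0.667]]}'
python3 - <<'E'
from h import *
s=status.sense();print(s["contact_force"],s["tool_rot"])
cv2.imwrite("pics/w2.png",capture("wrist")["image"][:,:,::-1])
E
```

```text
time_s: 3.38
position: [0.5502, -0.1043, 0.1409]
tool_rot: [180.0, 0.0, 164.0]
contact_force: [-0.1, 0.5, -0.6]
gripper_width: 0.0
[-0.09416731  0.46151548 -0.60470622] [1.79988708e+02 4.69747759e-02 1.63957730e+02]
```

View pics/w2.png

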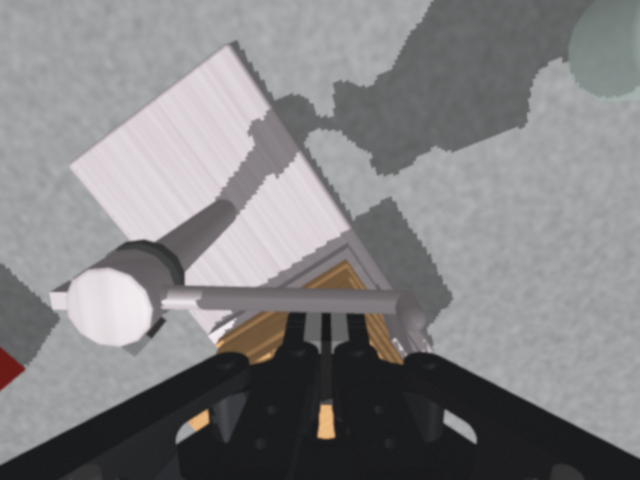

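```bash
python3 -m pendant '{"xyz":[[0.039,0.007,0],[0.079,0.011,0],[0.118,0.011,0],[0.158,0.008,0],[0.197,0.001,0],[0.213,-0.003,0],[0.213,-0.003,0]],"delta_rot":[[0,0,-0.111],[0,0,-0.222],[0,0,-0.333],[0,0,-0.444],[0,0,-0.556],[0,0,-0.6],[0,0,-0.6]]}'
python3 - <<'E'
from h import *
a=np.array([.517,-.164]);s=status.sense();r=s["position"][:2]-a;y=np.radians(s["tool_rot"][2]);tx=np.array([np.cos(y),np.sin(y)]);ty=np.array([np.sin(y),-np.cos(y)])
X,Y=r@tx,r@ty;print(X,Y,s["contact_force"][:2]@tx);d=-X
for f in [.5,1,1.5,2,3,4,5]:
    q=np.radians(f);print(f,round((Y*np.sin(q)+d*(1-np.cos(q)))/.15,4),round((Y*(np.cos(q)-1)+d*np.sin(q))/.15,4),round(-f/45,4))
E
```

```text
time_s: 4.02
position: [0.5196, -0.0964, 0.1405]
tool_rot: [-180.0, 0.0, -169.3]
contact_force: [-0.4, 0.7, 0.0]
gripper_width: 0.0002
-0.015045733268348677 0.06596151730139874 0.2561392119337397
0.5 0.0038 0.0009 -0.0111
1 0.0077 0.0017 -0.0222
1.5 0.0115 0.0025 -0.0333
2 0.0154 0.0032 -0.0444
3 0.0232 0.0046 -0.0667
4 0.0309 0.0059 -0.0889
5 0.0387 0.0071 -0.1111
```

```bash
python3 -m pendant '{"xyz":[[0.008,0.002,0],[0.015,0.003,0],[0.023,0.005,0],[0.031,0.006,0],[0.039,0.007,0],[0.046,0.008,0],[0.054,0.009,0]],"delta_rot":[[0,0,-0.022],[0,0,-0.044],[0,0,-0.067],[0,0,-0.089],[0,0,-0.111],[0,0,-0.133],[0,0,-0.156]]}'
for i in 1 2 3; do python3 -m pendant '{"xyz":[[0.004,0.001,0],[0.008,0.002,0]],"delta_rot":[[0,0,-0.011],[0,0,-0.022]]}'; done
python3 - <<'E'
from h import *
s=status.sense();print(s["contact_force"],s["tool_rot"],s["moment"])
cv2.imwrite("pics/w3.png",capture("wrist")["image"][:,:,::-1])
E
```

```text
time_s: 4.6
position: [0.5113, -0.0965, 0.1403]
tool_rot: [180.0, 0.0, -162.1]
contact_force: [1.0, 0.8, 1.0]
gripper_width: 0.0
time_s: 4.77
position: [0.5101, -0.0966, 0.1403]
tool_rot: [180.0, 0.0, -161.2]
contact_force: [1.0, 0.2, 1.5]
gripper_width: -0.0001
time_s: 4.93
position: [0.5089, -0.0967, 0.1403]
tool_rot: [-180.0, 0.0, -160.2]
contact_force: [1.2, -0.4, 0.9]
gripper_width: 0.0
time_s: 5.1
position: [0.5076, -0.0968, 0.1403]
tool_rot: [-180.0, 0.0, -159.2]
contact_force: [1.3, 0.9, 1.0]
gripper_width: -0.0001
[1.28796914 0.90571417 1.04768099] [-1.79997059e+02  7.23703315e-03 -1.59206902e+02] [ 0.13127255 -0.1752982   0.01797385]
```

View pics/w3.png

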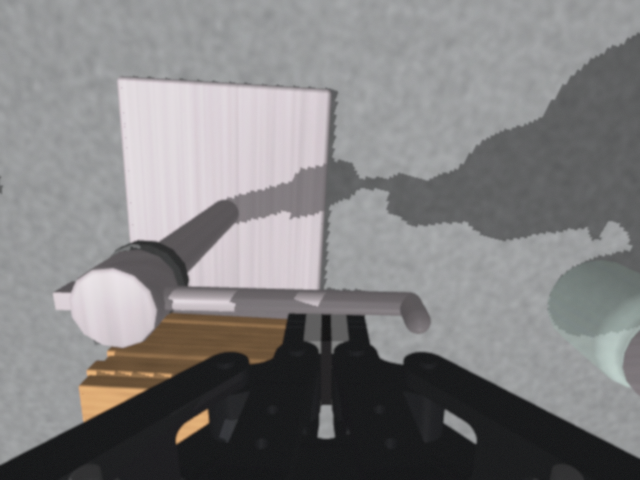

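```bash
for i in 1 2 3; do python3 -m pendant '{"xyz":[[0.004,0.001,0],[0.008,0.002,0]],"delta_rot":[[0,0,-0.011],[0,0,-0.022]]}' | egrep "position|force|rot"; done
```

```text
position: [0.5064, -0.097, 0.1403]
tool_rot: [-180.0, 0.0, -158.2]
contact_force: [2.4, 0.6, 1.7]
position: [0.5052, -0.0971, 0.1403]
tool_rot: [-180.0, 0.0, -157.2]
contact_force: [0.9, 1.1, 0.9]
position: [0.504, -0.0973, 0.1403]
tool_rot: [-180.0, 0.0, -156.2]
contact_force: [1.7, -0.0, 0.9]
```

```bash
for i in 1 2 3 4; do python3 -m pendant '{"xyz":[[0.002,0.0005,0],[0.004,0.001,0]],"delta_rot":[[0,0,-0.006],[0,0,-0.011]]}' | egrep "position|force"; done
```

```text
position: [0.5034, -0.0974, 0.1403]
contact_force: [1.2, 0.4, 0.9]
position: [0.5028, -0.0975, 0.1403]
contact_force: [1.0, 0.7, 1.2]
position: [0.5022, -0.0976, 0.1403]
contact_force: [1.1, 0.5, 1.6]
position: [0.5015, -0.0977, 0.1403]
contact_force: [1.4, -0.5, 0.3]
```

```bash
for i in 1 2 ; do python3 -m pendant '{"xyz":[[0.002,0.0005,0],[0.004,0.001,0]],"delta_rot":[[0,0,-0.006],[0,0,-0.011]]}' | egrep "position|force"; done
```

```text
position: [0.5009, -0.0979, 0.1403]
contact_force: [0.9, 0.4, 0.7]
position: [0.5003, -0.098, 0.1403]
contact_force: [1.9, 0.9, 0.9]
```

```bash
for i in 1 2 ; do python3 -m pendant '{"xyz":[[0.002,0.0005,0],[0.004,0.001,0]],"delta_rot":[[0,0,-0.006],[0,0,-0.011]]}' | egrep "position|force"; done
```

```text
position: [0.4997, -0.0982, 0.1403]
contact_force: [2.4, 0.3, 0.9]
position: [0.4991, -0.0983, 0.1403]
contact_force: [1.1, 0.2, 0.3]
```

```bash
for i in 1 2 ; do python3 -m pendant '{"xyz":[[0.002,0.0005,0],[0.004,0.001,0]],"delta_rot":[[0,0,-0.006],[0,0,-0.011]]}' | egrep "position|force"; done
```

```text
position: [0.4985, -0.0984, 0.1403]
contact_force: [1.8, 0.1, 0.8]
position: [0.4979, -0.0986, 0.1403]
contact_force: [1.7, 0.2, 0.4]
```

```bash
for i in 1 2 ; do python3 -m pendant '{"xyz":[[0.002,0.0005,0],[0.004,0.001,0]],"delta_rot":[[0,0,-0.006],[0,0,-0.011]]}' | egrep "position|force"; done
```

```text
position: [0.4973, -0.0987, 0.1403]
contact_force: [1.0, -0.2, 1.4]
position: [0.4967, -0.0989, 0.1403]
contact_force: [2.1, -0.1, 0.5]
```

```bash
for i in 1 2 ; do python3 -m pendant '{"xyz":[[0.002,0.0005,0],[0.004,0.001,0]],"delta_rot":[[0,0,-0.006],[0,0,-0.011]]}' | egrep "position|force|rot"; done
```

```text
position: [0.4961, -0.099, 0.1403]
tool_rot: [180.0, 0.0, -149.8]
contact_force: [1.2, -0.6, 0.5]
position: [0.4955, -0.0992, 0.1403]
tool_rot: [180.0, 0.0, -149.3]
contact_force: [2.6, 0.8, 0.7]
```

```bash
for i in 1 2 ; do python3 -m pendant '{"xyz":[[0.002,0.0005,0],[0.004,0.001,0]],"delta_rot":[[0,0,-0.006],[0,0,-0.011]]}' | egrep "position|force"; done
python3 - <<'E'
from h import *
cv2.imwrite("pics/w4.png",capture("wrist")["image"][:,:,::-1])
E
```

```text
position: [0.4949, -0.0994, 0.1403]
contact_force: [2.5, 0.3, 0.8]
position: [0.4945, -0.0995, 0.1403]
contact_force: [2.5, 0.5, 0.1]
```

View pics/w4.png

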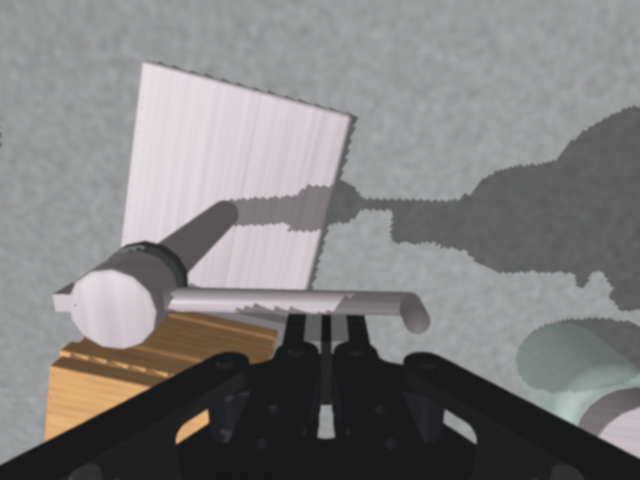

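```bash
for i in 1 2 3; do python3 -m pendant '{"xyz":[[0.002,0.0005,0],[0.002,0.0005,0]],"delta_rot":[[0,0,-0.006],[0,0,-0.006]]}' | egrep "position|force"; done
```

```text
position: [0.4944, -0.0995, 0.1404]
contact_force: [3.7, 1.1, -0.1]
position: [0.4943, -0.0995, 0.1404]
contact_force: [4.4, 2.4, -1.1]
position: [0.4942, -0.0995, 0.1404]
contact_force: [6.6, 2.4, -0.8]
```

```bash
python3 -m pendant '{"xyz":[[0.002,0,0],[0.002,0,0]],"delta_rot":[[0,0,0],[0,0,0]]}' | egrep "position|force"; python3 -m pendant '{"xyz":[[0.0015,0,0],[0.0015,0,0]],"delta_rot":[[0,0,0],[0,0,0]]}' | egrep "position|force";python3 -c "
from h import *
for i in range(1): go([.49,-.1,.14])"
```

```text
position: [0.4942, -0.0996, 0.1405]
contact_force: [6.5, 3.3, -1.2]
position: [0.4942, -0.0996, 0.1405]
contact_force: [7.4, 3.5, -0.5]
pos [ 0.4942 -0.0996  0.1405] [-1.7995e+02  1.6000e-01 -1.4756e+02] F [ 7.43  3.51 -0.49] t 9.2 w 0.0002
xyz [0.025, 0.013, 0.003] rot [-0.001, 0.004, -0.0]
```

```bash
python3 -m pendant '{"xyz":[[0.002,0,0],[0.002,0,0]],"delta_rot":[[0,0,0],[0,0,0]]}' | egrep "position|force"; python3 -m pendant '{"xyz":[[0.001,0,0],[0.001,0,0],[0.001,0,0]],"delta_rot":[[0,0,0],[0,0,0],[0,0,0]]}' | egrep "position|force"
```

```text
position: [0.4941, -0.0996, 0.1405]
contact_force: [8.2, 4.9, -2.0]
position: [0.4941, -0.0996, 0.1405]
contact_force: [7.9, 4.6, -1.2]
```

```bash
python3 -m pendant '{"xyz":[[0.001,0,0],[0.001,0,0],[0.001,0,0],[0.001,0,0]],"delta_rot":[[0,0,0],[0,0,0],[0,0,0],[0,0,0]]}' | egrep "time|force"; python3 -m pendant '{"xyz":[[0,0,0],[0,0,0],[0,0,0],[0,0,0]],"delta_rot":[[0,0,0],[0,0,0],[0,0,0],[0,0,0]]}' | egrep "time|force";python3 -m pendant '{"xyz":[[0,0,0],[0,0,0],[0,0,0],[0,0,0]],"delta_rot":[[0,0,0],[0,0,0],[0,0,0],[0,0,0]]}' | egrep "time|force"
```

```text
time_s: 9.95
contact_force: [9.1, 5.6, -1.0]
time_s: 10.28
contact_force: [8.5, 5.4, -2.4]
time_s: 10.62
contact_force: [9.1, 5.5, -2.0]
```

```bash
python3 -m pendant '{"xyz":[[-0.01,0,0],[-0.04,0,0],[-0.15,0,0],[-0.2,0,0],[-0.2,0,0]],"delta_rot":[[0,0,0],[0,0,0],[0,0,0],[0,0,0],[0,0,0]]}' | egrep "position|force"; python3 -m pendant '{"xyz":[[0,0,-0.28],[0,0,-0.56],[0,0,-0.8],[0,0,-0.8]],"delta_rot":[[0,0,0],[0,0,0],[0,0,0],[0,0,0]]}' 120| egrep "position|force"
python3 - <<'E'
from h import *
go([.59,.2,.3],None)
cv2.imwrite("pics/w5.png",capture("wrist")["image"][:,:,::-1])
c=capture("top");cv2.imwrite("pics/t5.png",cv2.resize(c["image"][180:320,150:420,::-1],None,fx=2.9,fy=2.9,interpolation=cv2.INTER_CUBIC))
c=capture("scene");cv2.imwrite("pics/s5.png",cv2.resize(c["image"][160:320,200:320,::-1],None,fx=3.5,fy=3.5,interpolation=cv2.INTER_CUBIC))
E
```

```text
position: [0.5184, -0.0837, 0.14]
contact_force: [0.5, 0.1, 0.8]
position: [0.5201, -0.0854, 0.2676]
contact_force: [0.0, -1.0, 0.0]
pos [ 0.5201 -0.0854  0.2676] [-179.45    0.43 -147.53] F [ 0.05 -1.05  0.  ] t 11.37 w 0.0448
xyz [-1.416, 1.353, -0.218] rot [-0.012, 0.01, -0.0]
```

View pics/w5.png

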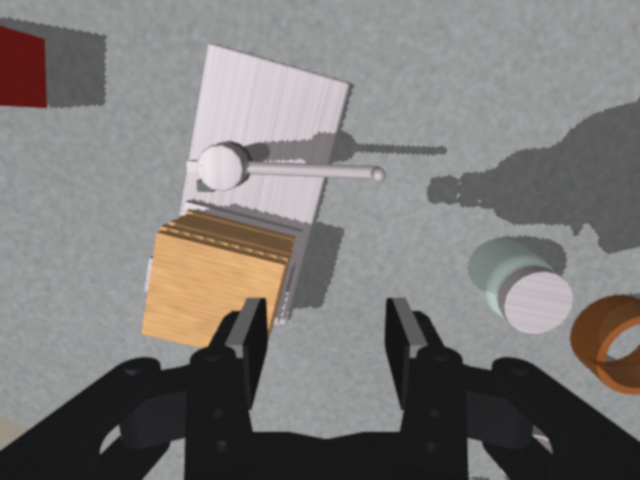

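View pics/t5.png

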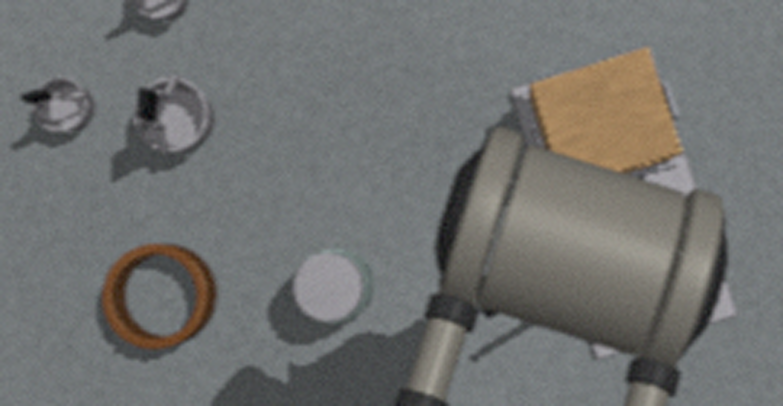

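View pics/s5.png

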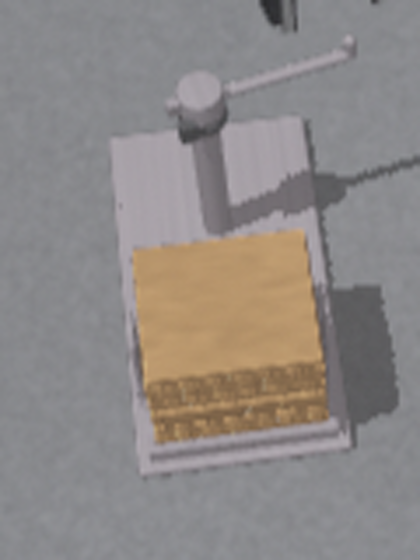

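```bash
cat >> h.py <<'E'
def wcam():
    s=status.sense();c=capture("wrist")
    T=np.eye(4);T[:3,:3]=Ro.from_euler('xyz',s["tool_rot"],degrees=True).as_matrix();T[:3,3]=s["position"]
    W=T@np.array(c["hand_eye"]);c["R"]=W[:3,:3].T;c["t"]=-W[:3,:3].T@W[:3,3];return c
E
python3 - <<'E'
from h import *
np.set_printoptions(precision=4,suppress=True)
c=wcam();t=capture("top");s=capture("scene")
h=onz(c,222,167,.155);p=onz(c,378,174,.161);h2=onz(s,257.1,186.3,.155);p2=onz(s,299.7,172,.161)
for a,b in((h,p),(h2,p2)): print(a,b,np.linalg.norm((b-a)[:2]),np.degrees(np.arctan2(*(b-a)[1::-1])))
print(tri(s,(449.8,267.7),t,(200.8,216)))
# pail rim in top/scene
print(onz(t,209.5,220,.05), onz(s,442.5,289,.05))
print("jar",onz(t,263,279,.09))
go([.55,.2,.33],90)
E
```

```text
[ 0.5073 -0.1611  0.155 ] [ 0.4624 -0.0843  0.161 ] 0.08900250097788023 120.31716604038692
[ 0.5179 -0.1638  0.155 ] [ 0.4723 -0.0834  0.161 ] 0.0924308511514919 119.54124143116245
(array([0.6335, 0.2366, 0.1339]), [np.float64(0.00061364497644614), np.float64(0.0006136449764462)])
[0.6318 0.2362 0.05  ] [0.6369 0.2379 0.05  ]
jar [0.4867 0.098  0.09  ]
pos [ 0.5169 -0.0842  0.2586] [ 179.84   -0.14 -147.56] F [ 0.52 -0.08 -0.16] t 11.67 w 0.0453
xyz [-1.202, 1.482, -0.475] rot [-0.001, -0.006, 2.721]
```

```bash
python3 -c "
from h import *
go([.63,.237,.30],180)"
python3 -m pendant '{"xyz":[[-0.3,0.2,-0.14],[-0.5,0.5,-0.28],[-0.7,0.8,-0.28],[-0.88,0.95,-0.28],[-0.88,0.95,-0.28]],"delta_rot":[[0,0,0.15],[0,0,0.3],[0,0,0.45],[0,0,0.6],[0,0,0.72]]}' 0
python3 -c "
from h import *
go([.63,.237,.30],180)"
```

```text
pos [ 0.5169 -0.0842  0.2586] [ 1.7984e+02 -1.4000e-01 -1.4756e+02] F [ 0.52 -0.08 -0.16] t 11.67 w 0.0453
xyz [-1.785, 1.404, -0.277] rot [0.003, -0.004, 0.721]
time_s: 12.08
position: [0.5515, 0.102, 0.3008]
tool_rot: [-180.0, -0.1, 179.7]
contact_force: [0.8, -0.7, 0.5]
gripper_width: 0.0855
pos [0.5515 0.102  0.3008] [-1.7998e+02 -1.3000e-01  1.7973e+02] F [ 0.78 -0.67  0.52] t 12.08 w 0.0855
xyz [-0.519, 0.902, 0.004] rot [-0.001, -0.003, -0.006]
```

```bash
python3 -m pendant '{"xyz":[[-0.15,0.27,0],[-0.3,0.53,0],[-0.52,0.9,0],[-0.52,0.9,0],[-0.52,0.9,0],[-0.52,0.9,0],[-0.52,0.9,0]],"delta_rot":[[0,0,0],[0,0,0],[0,0,0],[0,0,0],[0,0,0],[0,0,0],[0,0,0]]}' 0
python3 - <<'E'
from h import *
c=wcam();go([.63,.237,.3],180);cv2.imwrite("pics/w6.png",c["image"][:,:,::-1]);print(proj(c,[.6335,.2366,.15]))
import pickle;pickle.dump(c,open("w6.pkl","wb"))
E
```

```text
time_s: 12.67
position: [0.6292, 0.2355, 0.3002]
tool_rot: [-179.9, -0.2, -179.9]
contact_force: [-0.4, -0.0, -0.4]
gripper_width: 0.0858
pos [0.6293 0.235  0.301 ] [-1.7995e+02 -1.0000e-01 -1.7994e+02] F [ 0.14 -0.25  0.32] t 12.72 w 0.0854
xyz [-0.005, 0.013, 0.007] rot [-0.001, -0.002, 0.001]
(np.float64(327.93882021627417), np.float64(236.85425331073142))
```

View pics/w6.png

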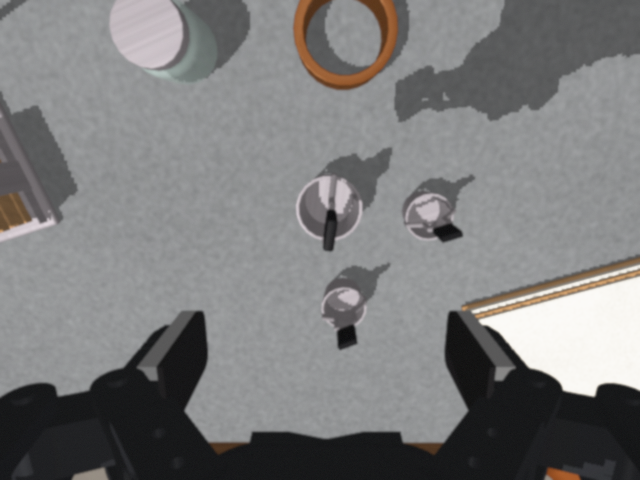

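Run:
```python
from h import *
import pickle;np.set_printoptions(precision=4,suppress=True)
c=pickle.load(open("w6.pkl","rb"));g=c["image"].max(2)
x,y=300,195;m=(g[y:y+70,x:x+70]<50).astype(np.uint8)
n,l,st,ce=cv2.connectedComponentsWithStats(m)
i=1+np.argmax(st[1:,4]);pts=(np.argwhere(l==i)[:,::-1]+[x,y]).astype(np.float32);r=cv2.minAreaRect(pts);print(st[i],ce[i]+[x,y],r)
b=cv2.boxPoints(r);print(b)
for p in b: print(onz(c,*p,.15),onz(c,*p,.13))
# rim circle
cv2.imwrite("pics/w6c.png",cv2.resize(c["image"][165:260,280:380,::-1],None,fx=6,fy=6,interpolation=cv2.INTER_CUBIC))
```

```text
[ 24  15  13  40 285] [330.5193 226.9719] ((329.9739685058594, 229.4190673828125), (11.176203727722168, 39.00267028808594), 8.746162414550781)
[[321.4855 247.8439]
 [327.4162 209.2948]
 [338.4624 210.9942]
 [332.5318 249.5434]]
[0.6418 0.232  0.15  ] [0.6477 0.2317 0.13  ]
[0.6134 0.2362 0.15  ] [0.6173 0.2362 0.13  ]
[0.6146 0.244  0.15  ] [0.6186 0.2446 0.13  ]
[0.643 0.24  0.15 ] [0.6491 0.2403 0.13  ]
```

View pics/w6c.png

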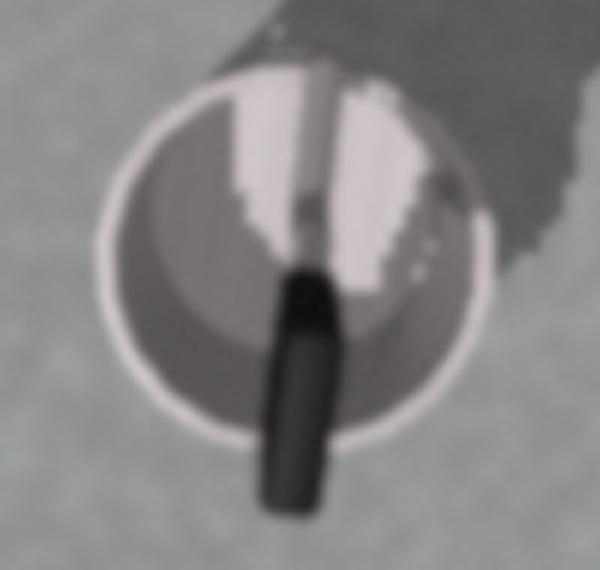

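Run:
```python
from h import *
import pickle;np.set_printoptions(precision=4,suppress=True)
c=pickle.load(open("w6.pkl","rb"))
a=onz(c,331.6,220.8,.15);b=onz(c,328.4,250.3,.15);d=b-a
print(a,b,np.linalg.norm(d),(a+b)/2,np.degrees(np.arctan2(d[1],d[0])),"rim",onz(c,329.5,207.5,.05))
```

```text
[0.6217 0.2392 0.15  ] [0.6436 0.237  0.15  ] 0.02204386755252652 [0.6326 0.2381 0.15  ] -5.699965042619807 rim [0.6313 0.2385 0.05  ]
```

```bash
python3 -c "
from h import *
go([.632,.2383,.14],173.5)"
```

```text
pos [0.6293 0.235  0.301 ] [-1.7995e+02 -1.0000e-01 -1.7994e+02] F [ 0.14 -0.25  0.32] t 12.72 w 0.0854
xyz [-0.02, 0.023, 1.073] rot [-0.001, -0.002, 0.146]
```

```bash
python3 -m pendant '{"xyz":[[-0.02,0.023,0.2],[-0.02,0.023,0.4],[-0.02,0.023,0.6],[-0.02,0.023,0.6],[-0.02,0.023,0.6]],"delta_rot":[[0,0,0.08],[0,0,0.146],[0,0,0.146],[0,0,0.146],[0,0,0.146]]}' 75
python3 - <<'E'
from h import *
c=wcam();go([.632,.2383,.14],173.5);cv2.imwrite("pics/w7.png",c["image"][:,:,::-1])
E
```

```text
time_s: 13.13
position: [0.6319, 0.2381, 0.2113]
tool_rot: [-179.9, -0.2, 173.5]
contact_force: [1.0, -0.6, 0.8]
gripper_width: 0.0601
pos [0.633  0.2386 0.2135] [1.7997e+02 8.0000e-02 1.7348e+02] F [0.4  0.3  2.25] t 13.18 w 0.06
xyz [0.007, -0.003, 0.49] rot [0.001, 0.002, -0.0]
```

View pics/w7.png

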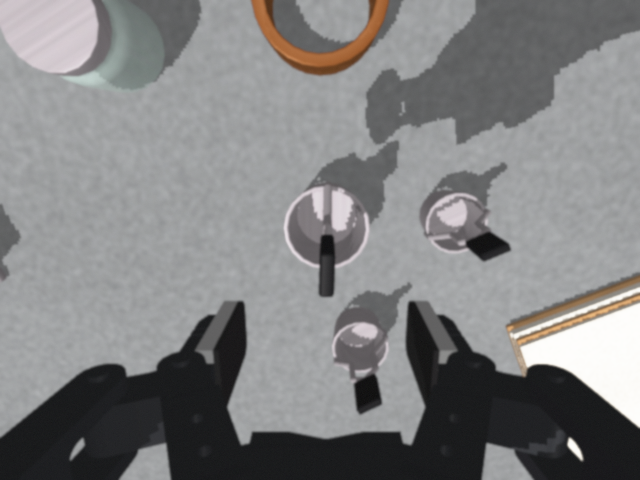

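```bash
python3 -m pendant '{"xyz":[[0,0,0.15],[0,0,0.3],[0,0,0.4],[0,0,0.47],[0,0,0.48],[0,0,0.48]],"delta_rot":[[0,0,0],[0,0,0],[0,0,0],[0,0,0],[0,0,0],[0,0,0]]}' 75
python3 - <<'E'
from h import *
c=wcam();go([.632,.2383,.14],173.5);cv2.imwrite("pics/w8.png",c["image"][:,:,::-1])
E
```

```text
time_s: 13.68
position: [0.6334, 0.2395, 0.1413]
tool_rot: [180.0, 0.1, 173.5]
contact_force: [-0.5, 0.5, 0.7]
gripper_width: 0.0602
pos [0.6336 0.2396 0.1418] [1.7993e+02 1.6000e-01 1.7353e+02] F [0.23 0.41 1.03] t 13.73 w 0.0604
xyz [0.01, -0.01, 0.012] rot [0.001, 0.004, 0.001]
```

View pics/w8.png

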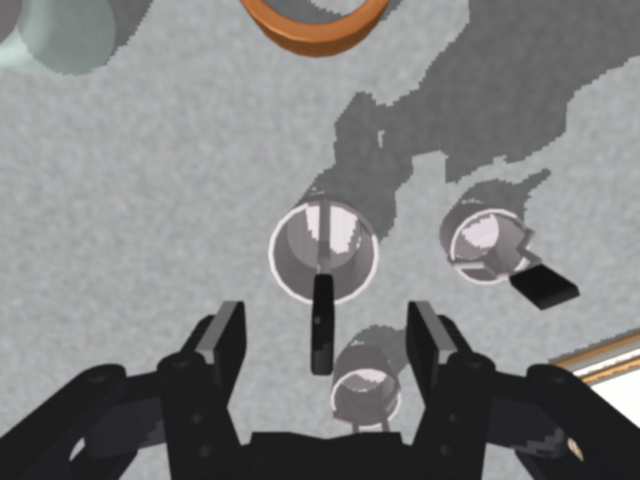

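```bash
python3 -m pendant '{"xyz":[[0.01,-0.008,0.01],[0.01,-0.008,0.01],[0.01,-0.008,0.01],[0.01,-0.008,0.01],[0.01,-0.008,0.01],[0.01,-0.008,0.01],[0.01,-0.008,0.01]],"delta_rot":[[0,0,0],[0,0,0],[0,0,0],[0,0,0],[0,0,0],[0,0,0],[0,0,0]]}' 255
python3 -m pendant '{"xyz":[[0,0,-0.1],[0,0,-0.3],[0,0,-0.5],[0,0,-0.7],[0,0,-0.8],[0,0,-0.8],[0,0,-0.8]],"delta_rot":[[0,0,0],[0,0,0],[0,0,0],[0,0,0],[0,0,0],[0,0,0],[0,0,0]]}'
python3 - <<'E'
from h import *
c=wcam();go([.5,.2,.265],180);cv2.imwrite("pics/w9.png",c["image"][:,:,::-1])
E
```

```text
time_s: 14.32
position: [0.6314, 0.2386, 0.139]
tool_rot: [180.0, 0.1, 173.5]
contact_force: [0.2, -1.5, 4.6]
gripper_width: 0.0069
time_s: 14.9
position: [0.6309, 0.2384, 0.2579]
tool_rot: [180.0, 0.0, 173.5]
contact_force: [-0.3, -0.7, -2.6]
gripper_width: 0.0071
pos [0.6304 0.2383 0.2564] [-1.7995e+02 -1.5000e-01  1.7354e+02] F [-0.75 -0.49 -2.47] t 14.95 w 0.0068
xyz [0.835, -0.352, -0.055] rot [-0.001, -0.003, -0.144]
```

View pics/w9.png

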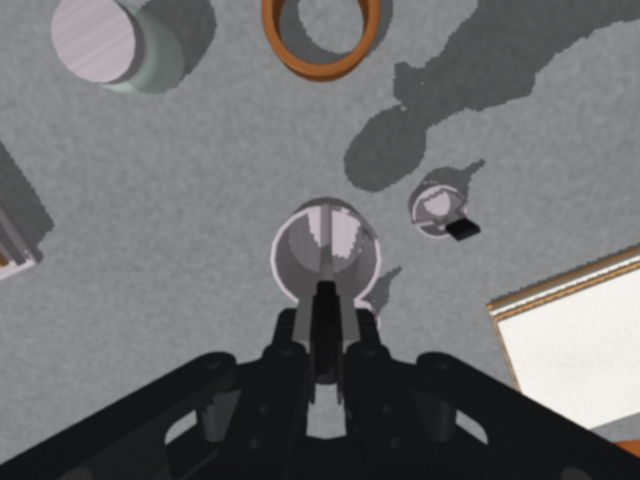

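Run:
```python
from h import *
c=capture("top");cv2.imwrite("pics/t9.png",cv2.resize(c["image"][190:310,310:410,::-1],None,fx=6,fy=5,interpolation=cv2.INTER_CUBIC))
c=capture("scene");cv2.imwrite("pics/s9.png",cv2.resize(c["image"][160:260,220:320,::-1],None,fx=6,fy=6,interpolation=cv2.INTER_CUBIC))
```

```text
(no output)
```

View pics/t9.png

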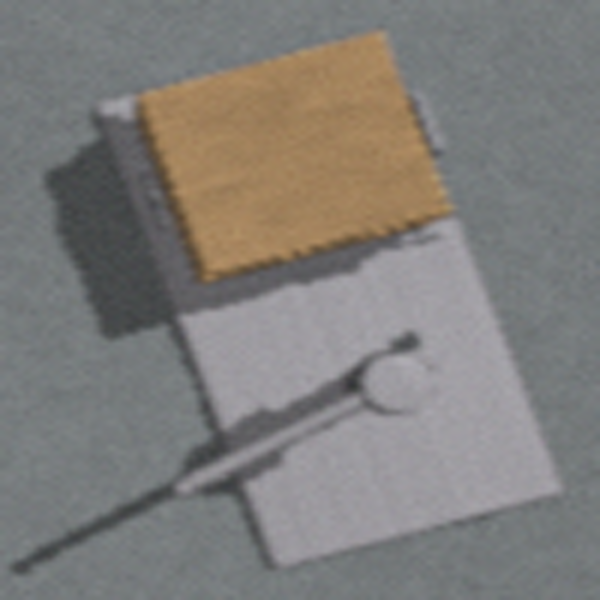

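View pics/s9.png

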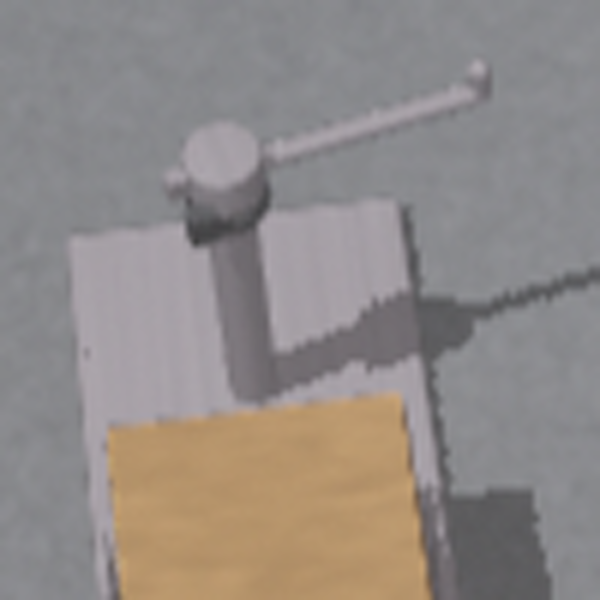

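Run:
```python
from h import *
np.set_printoptions(precision=4,suppress=True)
t=capture("top");s=capture("scene")
th=(310+397/6,190+385/5);tt=(310+183/6,190+485/5);sh=(220+221/6,160+154/6);ss=(220+478/6,160+67/6)
h,_=tri(s,sh,t,th);p,_=tri(s,ss,t,tt);print(h,p,np.degrees(np.arctan2(*(p-h)[1::-1])))
for c,a,b in((t,th,tt),(s,sh,ss)):
    a=onz(c,*a,.155);b=onz(c,*b,.161);print(a,b,np.linalg.norm((b-a)[:2]),np.degrees(np.arctan2(*(b-a)[1::-1])))
u=np.array([np.cos(np.radians(120.5)),np.sin(np.radians(120.5))]);A=np.array([.517,-.164])
for r in (.065,.094,.15): print(r,A+r*u)
go([*(A+.155*u),.27],210.5)
```

```text
[ 0.5147 -0.165   0.1527] [ 0.4703 -0.0839  0.1611] 118.69744583393364
[ 0.5147 -0.1646  0.155 ] [ 0.4703 -0.084   0.161 ] 0.09200350074955618 118.83562863886672
[ 0.5164 -0.1646  0.155 ] [ 0.4702 -0.0838  0.161 ] 0.09312527466362197 119.75345632983498
0.065 [ 0.484 -0.108]
0.094 [ 0.4693 -0.083 ]
0.15 [ 0.4409 -0.0348]
pos [0.6304 0.2383 0.2562] [-179.93   -0.19  173.54] F [-0.26 -0.22 -1.78] t 15.15 w 0.0069
xyz [1.071, -1.925, -0.086] rot [-0.0, -0.005, -0.821]
```

```bash
python3 -m pendant '{"xyz":[[0.05,-0.1,-0.05],[0.17,-0.3,-0.1],[0.3,-0.52,-0.12],[0.41,-0.74,-0.12],[0.5,-0.9,-0.12],[0.53,-0.96,-0.12]],"delta_rot":[[0,0,0],[0,0,0],[0,0,0],[0,0,0],[0,0,0],[0,0,0]]}'
python3 -m pendant '{"xyz":[[0.05,-0.1,0],[0.17,-0.3,0],[0.3,-0.52,0],[0.41,-0.74,0],[0.5,-0.9,0],[0.53,-0.96,0],[0.53,-0.96,0],[0.53,-0.96,0],[0.53,-0.96,0]],"delta_rot":[[0,0,-0.1],[0,0,-0.22],[0,0,-0.34],[0,0,-0.46],[0,0,-0.58],[0,0,-0.7],[0,0,-0.78],[0,0,-0.81],[0,0,-0.81]]}'
python3 - <<'E'
from h import *
c=wcam();go([.439,-.03,.207],210);cv2.imwrite("pics/w10.png",c["image"][:,:,::-1])
E
```

```text
time_s: 15.65
position: [0.5335, 0.1018, 0.2759]
tool_rot: [-179.9, -0.1, 173.4]
contact_force: [0.3, -0.9, -0.7]
gripper_width: 0.007
time_s: 16.4
position: [0.4408, -0.0297, 0.276]
tool_rot: [180.0, 0.0, -150.0]
contact_force: [0.8, -0.2, -1.7]
gripper_width: 0.0071
pos [ 0.4409 -0.0295  0.276 ] [ 1.7997e+02 -1.0000e-02 -1.5008e+02] F [-1.23  0.25 -1.59] t 16.45 w 0.0068
xyz [0.012, 0.003, 0.46] rot [0.001, -0.0, -0.002]
```

View pics/w10.png

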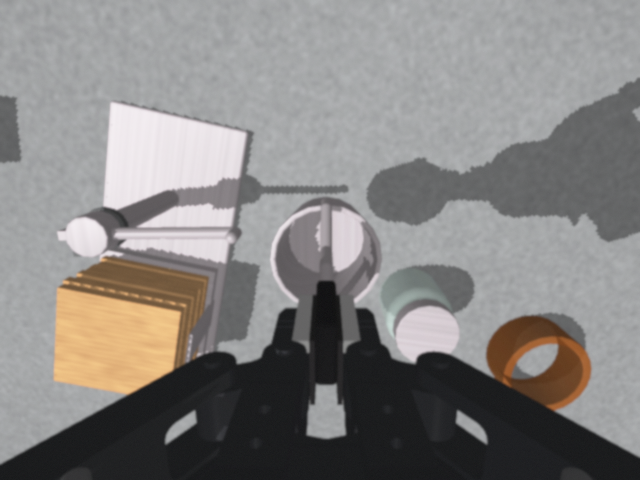

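```bash
python3 -m pendant '{"xyz":[[0.012,0.003,0.1],[0.012,0.003,0.25],[0.012,0.003,0.4],[0.012,0.003,0.46],[0.012,0.003,0.46]],"delta_rot":[[0,0,0],[0,0,0],[0,0,0],[0,0,0],[0,0,0]]}'
python3 - <<'E'
from h import *
c=wcam();go([.484,-.108,.207],210);cv2.imwrite("pics/w11.png",c["image"][:,:,::-1])
for r in (.0,.0925):
  u=np.array([-.5,.866]); print(proj(c,[*(np.array([.5165,-.1643])+r*u),.155+.006*(r>0)]))
s=capture("scene");cv2.imwrite("pics/s11.png",cv2.resize(s["image"][110:260,220:400,::-1],None,fx=4,fy=4,interpolation=cv2.INTER_CUBIC))
E
```

```text
time_s: 16.87
position: [0.4378, -0.0296, 0.2053]
tool_rot: [179.8, -0.2, -150.0]
contact_force: [-0.7, 0.4, -1.4]
gripper_width: 0.0071
pos [ 0.4387 -0.0299  0.2068] [ 1.7991e+02 -8.0000e-02 -1.5002e+02] F [-0.08 -0.2  -1.55] t 16.92 w 0.0067
xyz [-0.001, -0.602, -0.002] rot [0.002, -0.002, -0.0]
(np.float64(-1.0277245434457996), np.float64(284.65177430024266))
(np.float64(188.78510365111546), np.float64(289.14053104775473))
```

View pics/w11.png

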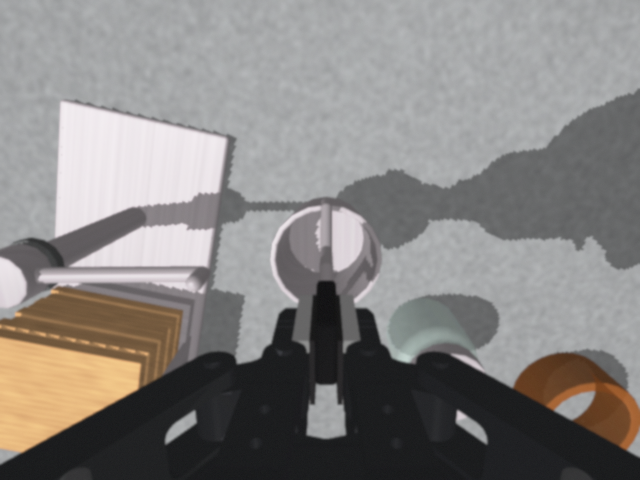

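View pics/s11.png

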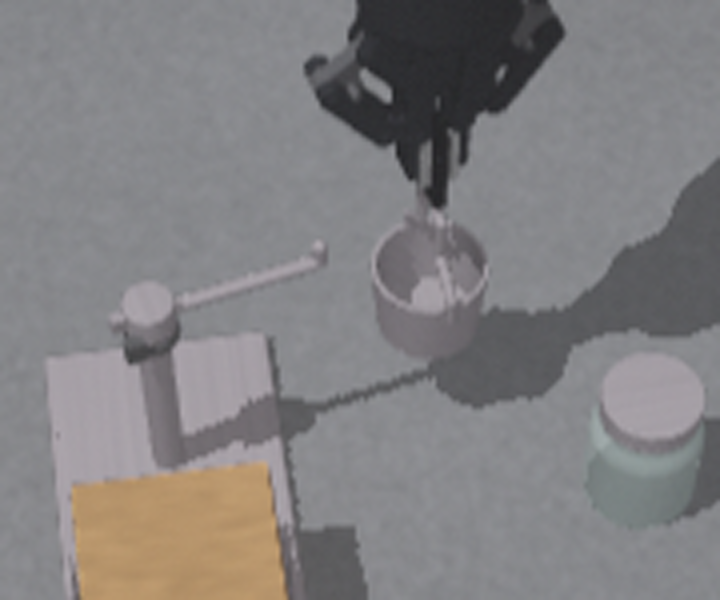

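Run:
```python
from h import *
c=wcam();go([.484,-.108,.207],210)
im=c["image"].copy()
A=np.array([.5165,-.1643]);u=np.array([-.5,.866])
for r,z in ((0,.155),(.02,.149),(.0925,.161),(.0925,.145)):
  p=proj(c,[*(A+r*u),z]); print(p); cv2.circle(im,(int(p[0]),int(p[1])),3,(255,0,0),1)
cv2.imwrite("pics/w12.png",cv2.resize(im[180:360,0:300,::-1],None,fx=2.6,fy=2.6))
```

```text
pos [ 0.4397 -0.0303  0.2083] [-1.7994e+02  7.0000e-02 -1.5001e+02] F [-0.47 -0.44 -0.84] t 17.02 w 0.0069
xyz [0.003, -0.596, 0.009] rot [-0.001, 0.002, -0.0]
(np.float64(6.109165647252041), np.float64(279.84801608946555))
(np.float64(55.41248600516525), np.float64(275.4501463181101))
(np.float64(193.34805490015665), np.float64(284.4835295108302))
(np.float64(203.26594048806047), np.float64(272.6421590610154))
```

View pics/w12.png

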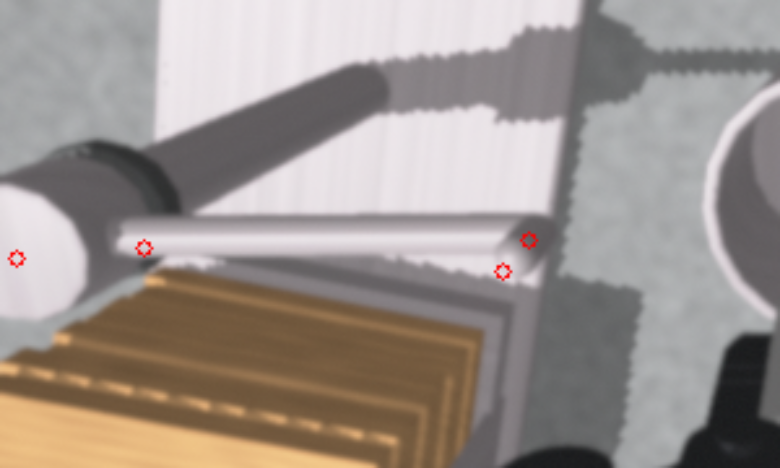

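```bash
python3 -m pendant '{"xyz":[[0.01,-0.03,0],[0.01,-0.08,0],[0.01,-0.13,0],[0.01,-0.18,0],[0.01,-0.22,0],[0.01,-0.25,0],[0.01,-0.25,0],[0.01,-0.25,0]],"delta_rot":[[0,0,0],[0,0,0],[0,0,0],[0,0,0],[0,0,0],[0,0,0],[0,0,0],[0,0,0]]}'
python3 - <<'E'
from h import *
c=wcam();go([.484,-.108,.207],210);cv2.imwrite("pics/w13.png",c["image"][:,:,::-1])
s=capture("scene");cv2.imwrite("pics/s13.png",cv2.resize(s["image"][110:260,220:400,::-1],None,fx=4,fy=4,interpolation=cv2.INTER_CUBIC))
E
```

```text
time_s: 17.68
position: [0.4562, -0.0638, 0.2071]
tool_rot: [180.0, -0.0, -150.1]
contact_force: [0.0, 1.1, -1.7]
gripper_width: 0.0067
pos [ 0.4561 -0.0636  0.2071] [ 1.7997e+02 -1.0000e-02 -1.5003e+02] F [ 0.06 -0.49 -0.91] t 17.73 w 0.007
xyz [-0.013, -0.35, 0.001] rot [0.001, -0.0, -0.001]
```

View pics/w13.png

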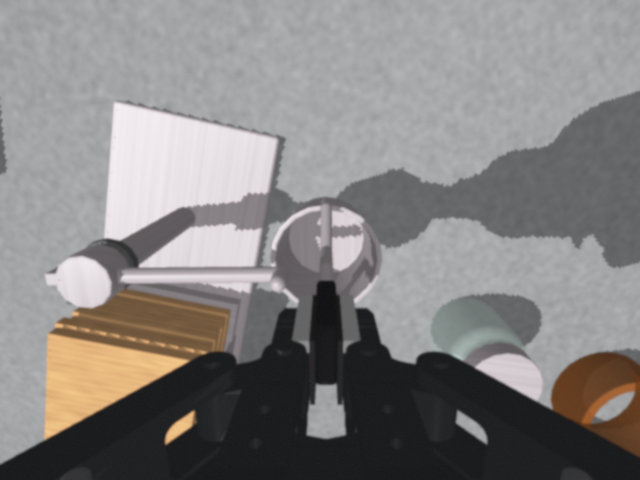

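View pics/s13.png

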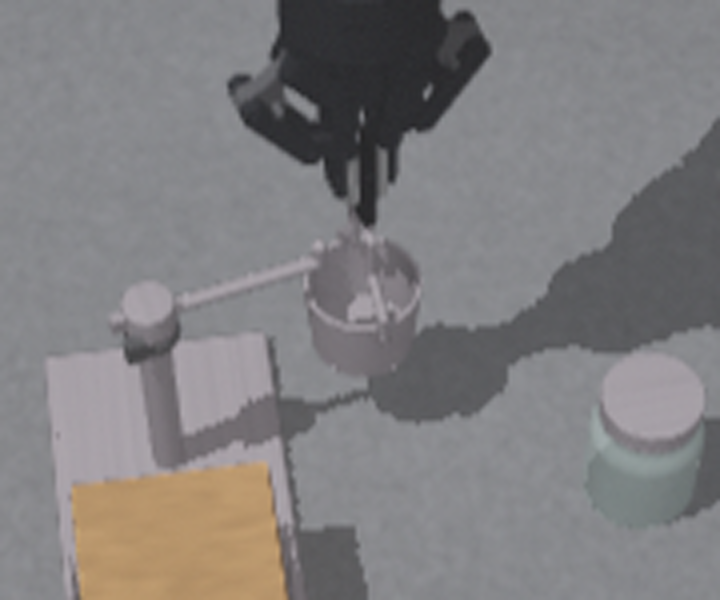

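```bash
python3 -m pendant '{"xyz":[[0,-0.04,0],[0,-0.08,0],[0,-0.12,0],[0,-0.15,0],[0,-0.15,0]],"delta_rot":[[0,0,0],[0,0,0],[0,0,0],[0,0,0],[0,0,0]]}' | egrep "pos|force|mom"
python3 -m pendant '{"xyz":[[0,-0.04,0],[0,-0.08,0],[0,-0.12,0],[0,-0.16,0],[0,-0.2,0],[0,-0.2,0],[0,-0.2,0]],"delta_rot":[[0,0,0],[0,0,0],[0,0,0],[0,0,0],[0,0,0],[0,0,0],[0,0,0]]}'| egrep "pos|force"
python3 - <<'E'
from h import *
c=wcam();go([.484,-.108,.181],210);cv2.imwrite("pics/w14.png",c["image"][:,:,::-1])
s=capture("scene");cv2.imwrite("pics/s14.png",cv2.resize(s["image"][110:260,220:400,::-1],None,fx=4,fy=4,interpolation=cv2.INTER_CUBIC))
E
```

```text
position: [0.4681, -0.084, 0.2072]
contact_force: [-0.4, -0.1, -1.8]
position: [0.4825, -0.1093, 0.2071]
contact_force: [-0.5, -1.0, -1.1]
pos [ 0.4824 -0.1091  0.2071] [ 1.7997e+02 -1.0000e-02 -1.5003e+02] F [ 0.12 -0.27 -1.79] t 18.83 w 0.0067
xyz [-0.013, 0.001, 0.174] rot [0.001, -0.0, -0.001]
```

View pics/w14.png

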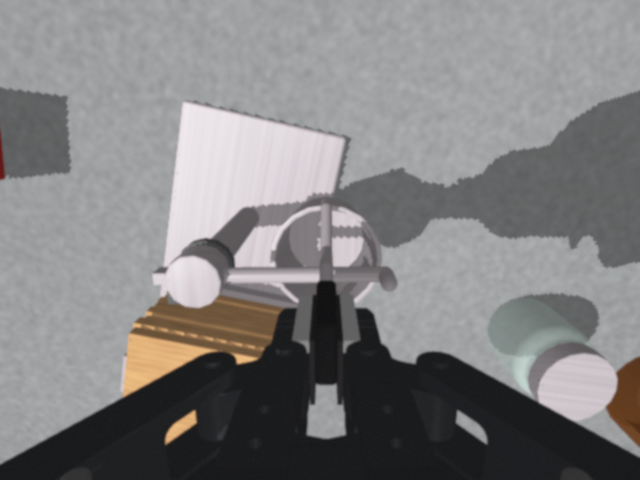

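View pics/s14.png

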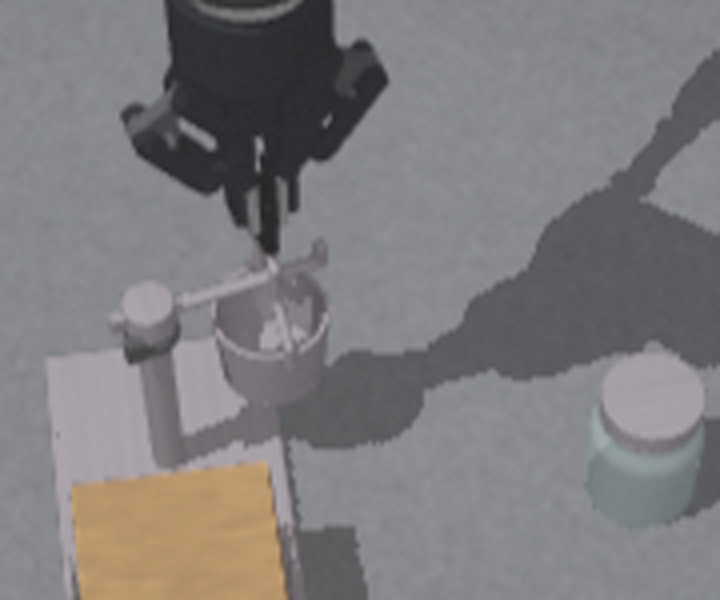

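```bash
python3 -m pendant '{"xyz":[[0,0,0.04],[0,0,0.08],[0,0,0.12],[0,0,0.14],[0,0,0.14],[0,0,0.14],[0,0,0.14]],"delta_rot":[[0,0,0],[0,0,0],[0,0,0],[0,0,0],[0,0,0],[0,0,0],[0,0,0]]}'| egrep "pos|force"
for i in 1 2 3; do python3 -m pendant '{"xyz":[[0,0,0.005],[0,0,0.01],[0,0,0.01]],"delta_rot":[[0,0,0],[0,0,0],[0,0,0]]}'| egrep "pos|force"; done
```

```text
position: [0.4826, -0.109, 0.1864]
contact_force: [0.2, -0.8, -1.2]
position: [0.4825, -0.109, 0.1848]
contact_force: [-0.5, -0.6, -1.4]
position: [0.4825, -0.1091, 0.1833]
contact_force: [-0.4, -0.3, 0.3]
position: [0.4827, -0.1091, 0.1826]
contact_force: [-1.9, 1.3, 6.8]
```

```bash
python3 -m pendant '{"xyz":[[0,0,-0.004],[0,0,-0.004],[0,0,-0.004]],"delta_rot":[[0,0,0],[0,0,0],[0,0,0]]}'
python3 - <<'E'
from h import *
c=wcam();go([.484,-.108,.181],210);cv2.imwrite("pics/w15.png",c["image"][:,:,::-1])
s=capture("scene");cv2.imwrite("pics/s15.png",cv2.resize(s["image"][110:260,220:400,::-1],None,fx=4,fy=4,interpolation=cv2.INTER_CUBIC))
E
```

```text
time_s: 20.47
position: [0.4826, -0.1091, 0.1827]
tool_rot: [-180.0, 0.0, -150.0]
contact_force: [-1.1, 0.5, 5.8]
gripper_width: 0.007
pos [ 0.4827 -0.1091  0.1827] [-1.7997e+02  3.0000e-02 -1.5002e+02] F [-0.16  0.31  6.17] t 20.52 w 0.007
xyz [-0.011, 0.002, 0.011] rot [-0.001, 0.001, -0.0]
```

View pics/w15.png

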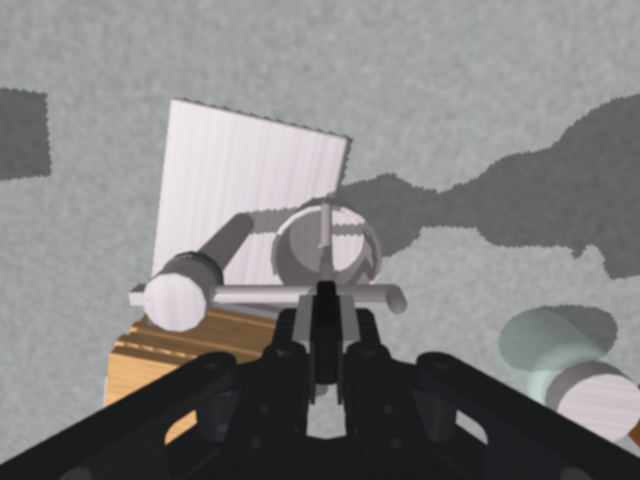

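View pics/s15.png

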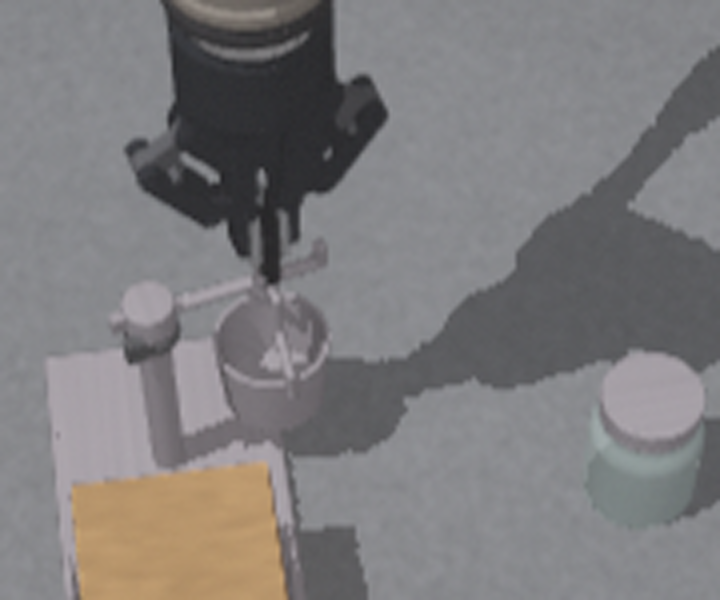

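```bash
for i in 1 2; do python3 -m pendant '{"xyz":[[0,0,-0.004],[0,0,-0.004],[0,0,-0.004]],"delta_rot":[[0,0,0],[0,0,0],[0,0,0]]}' | egrep "pos|force";done
```

```text
position: [0.4826, -0.1091, 0.1829]
contact_force: [-0.6, -0.3, 3.7]
position: [0.4824, -0.109, 0.1833]
contact_force: [0.2, 0.1, 1.2]
```

```bash
python3 -m pendant '{"xyz":[[0,0,0],[0,0,0],[0,0,0],[0,0,0],[0,0,0],[0,0,0]],"delta_rot":[[0,0,0],[0,0,0],[0,0,0],[0,0,0],[0,0,0],[0,0,0]]}' 170
python3 - <<'E'
from h import *
c=wcam();go([.484,-.108,.181],210);cv2.imwrite("pics/w16.png",c["image"][:,:,::-1])
s=capture("scene");cv2.imwrite("pics/s16.png",cv2.resize(s["image"][110:260,220:400,::-1],None,fx=4,fy=4,interpolation=cv2.INTER_CUBIC))
E
```

```text
time_s: 21.57
position: [0.4825, -0.109, 0.1835]
tool_rot: [180.0, 0.0, -150.0]
contact_force: [0.1, 0.5, -0.3]
gripper_width: 0.0287
pos [ 0.4825 -0.109   0.1836] [ 1.8000e+02  1.0000e-02 -1.5001e+02] F [-0.87 -0.1   0.59] t 21.62 w 0.0286
xyz [-0.012, 0.001, 0.017] rot [0.0, 0.0, -0.0]
```

View pics/w16.png

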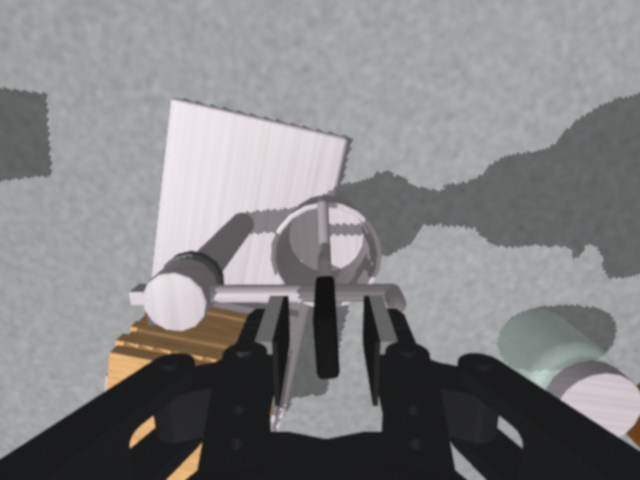

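View pics/s16.png

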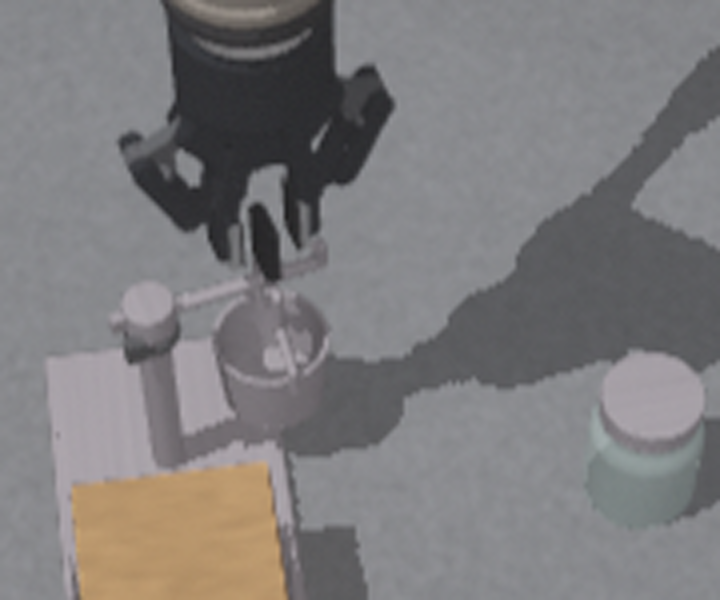

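Both fingers are clear of the tab (about 288 and 363, tab at 325), and the pail hangs upright. I'll open a little more and lift straight up.

```bash
python3 -m pendant '{"xyz":[[0,0,0],[0,0,-0.04],[0,0,-0.1],[0,0,-0.25],[0,0,-0.5],[0,0,-0.75],[0,0,-0.9],[0,0,-0.9],[0,0,-0.9]],"delta_rot":[[0,0,0],[0,0,0],[0,0,0],[0,0,0],[0,0,0],[0,0,0],[0,0,0],[0,0,0],[0,0,0]]}' 130
python3 -m pendant '{"xyz":[[0.1,0.1,0],[0.2,0.4,0],[0.2,0.7,0],[0.2,0.95,0],[0.2,0.95,0],[0.2,0.95,0],[0.2,0.95,0],[0.2,0.95,0]],"delta_rot":[[0,0,0],[0,0,0],[0,0,0],[0,0,0],[0,0,0],[0,0,0],[0,0,0],[0,0,0]]}'
python3 - <<'E'
from h import *
c=wcam();go([.484,-.108,.181],210);cv2.imwrite("pics/w17.png",c["image"][:,:,::-1])
s=capture("scene");cv2.imwrite("pics/s17.png",cv2.resize(s["image"][110:260,220:400,::-1],None,fx=4,fy=4,interpolation=cv2.INTER_CUBIC))
t=capture("top");cv2.imwrite("pics/t17.png",cv2.resize(t["image"][150:320,150:420,::-1],None,fx=2.9,fy=2.9,interpolation=cv2.INTER_CUBIC))
E
```

```text
time_s: 22.42
position: [0.4829, -0.1092, 0.3206]
tool_rot: [-179.8, 0.2, -150.0]
contact_force: [-0.4, 0.3, -0.4]
gripper_width: 0.0421
time_s: 23.08
position: [0.3858, -0.0013, 0.3182]
tool_rot: [180.0, -0.0, -150.0]
contact_force: [0.4, -0.1, 0.0]
gripper_width: 0.0419
pos [ 0.3859 -0.0015  0.3181] [ 1.7998e+02 -4.0000e-02 -1.5008e+02] F [-0.22  0.22  1.51] t 23.13 w 0.0416
xyz [-0.213, -0.942, 0.913] rot [0.001, -0.001, -0.002]
```

View pics/w17.png

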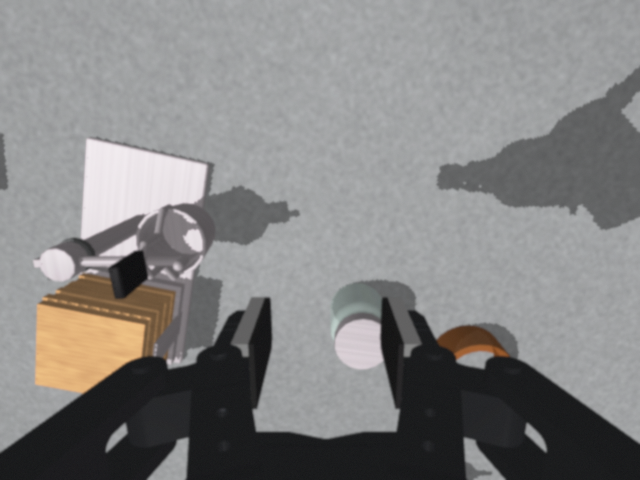

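View pics/s17.png

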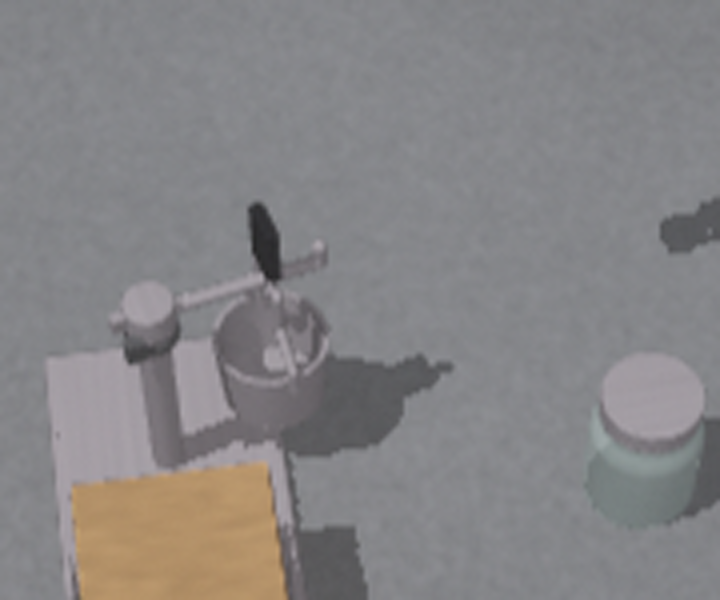

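View pics/t17.png

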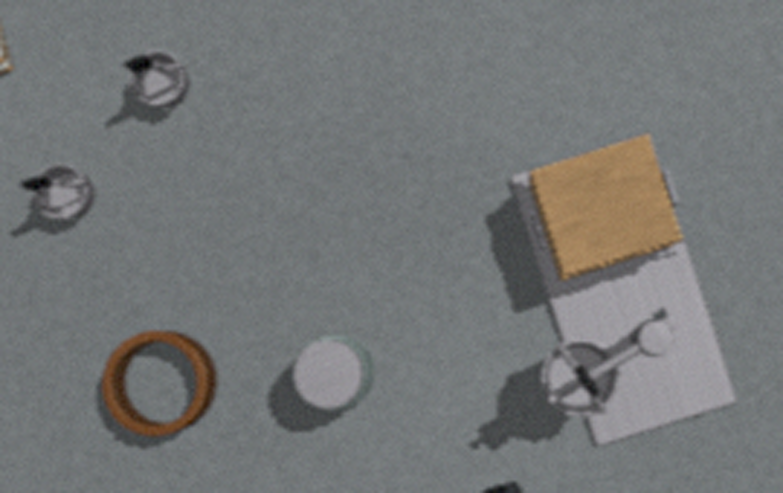

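Run:
```python
from h import *
np.set_printoptions(precision=4,suppress=True)
s=capture("scene");t=capture("top");P={}
for nm,c,(x,y,w,h) in (("s",s,(275,155,25,30)),("t",t,(340,270,25,25))):
    m=(c["image"].max(2)[y:y+h,x:x+w]<60).astype(np.uint8);n,l,st,ce=cv2.connectedComponentsWithStats(m)
    i=1+np.argmax(st[1:,4]);P[nm]=ce[i]+[x,y];print(nm,st[i],P[nm])
print("tab",tri(s,P["s"],t,P["t"]))
print("rim",onz(s,220+272/4,110+342/4,.092),onz(t,150+578/2.9,150+377/2.9,.092))
print("tip s",onz(s,220+319/4,110+247/4,.161),status.sense()["time_s"])
```

```text
s [ 8  6  7 19 86] [285.7326 170.5116]
t [ 9  7  7  9 27] [351.8519 280.963 ]
tab (array([ 0.4843, -0.1092,  0.1756]), [np.float64(0.0006258801243088033), np.float64(0.0006258801243087775)])
rim [ 0.4863 -0.1079  0.092 ] [ 0.4839 -0.1072  0.092 ]
tip s [ 0.4717 -0.0834  0.161 ] 23.3333
```

```bash
python3 -c "
from bench import ticket
print(ticket.job_done())"
```

```text
the job is handed in; nothing more can be done
None
```

I pushed the hook counter-clockwise with shut fingertips until it met its stop, with the arm at about 120° in world axes. I held it there at about 10.4 N for roughly 1 s, and no reading went over 11 N. I then picked up the largest pail by its tab, threaded the bail over the hook from the tip, lowered it until the arm carried it, let go and backed off. The job was handed in at about 23.3 s.

**Last checks:**
- **Pail:** it hangs on the hook about 65 mm out from the post, and the centres of its tab and rim line up to about 2 mm, so it is upright.
- **Hook:** the tip's measured position agreed to about 1–2 mm with where it was after the push.
- **Bystanders:** the tape, the jar and the two small pails look unmoved in the final top view. The red carton was not in that final crop, but nothing went near it.

**Disagreements:**
- **Wrist camera:** readings taken while the arm was still settling were off by up to 10 mm. Once it had settled they agreed to about 2 mm.
- **Seating the pail:** on first contact the wrist force peaked at about 7 N upward, so I eased it to about 1 N before letting go.

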